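Hold the hinge pin in the seed safe's two hinges

TASK

The mesh door of the seed safe has lost its hinge pin: take the long steel pin out of the wooden tool block and feed it, pointed foot down, from above through the upper hinge and then the lower one, so that the two hinges share it. Finish still gripping it and holding it still, with its pointed foot sticking out below the lower hinge but clear of the plank, so that a clip can be put on underneath; do not lever it hard sideways in the hinges. Leave the other things where they are, the dibber and the wooden label stake standing in their holes.

Things in the scene. Friction and masses are not known exactly. Their poses are not given: they have to be found in the camera images.
- pin: Loose galvanised hinge pin: straight round steel rod 10 mm thick, 170 mm long, 0.1 kg, no head; its lowest 12 mm taper to a 4 mm blunt point. Origin at the pointed foot, z along the rod to the plain top. Starts upright in either end hole of the tool block, foot 10 mm above the plank, 130 mm of it showing.
- pin_foot (a point): The pin's pointed foot, on its axis.
- pin_top (a point): The pin's plain upper end, on its axis, 170 mm from the foot.
- safe: Seed safe, fixed: low pine box on 25 mm feet, 150 mm deep (x), 220 wide (y), top 145 mm above the plank. Origin under its centre on the plank, z up. Its front (-x face), with a wire-mesh door held shut, looks away from the robot and half left. On the front, near its +y end, two hinges sit one above the other on an upright axis 12 mm before the face, at x -87, y +84 mm.
- hinge_top (a point): On the hinge axis at the upper mouth of the upper hinge, 133 mm above the plank. The upper hinge is a rigid upright tube of two knuckles, 19 mm outside, 13 mm bore, from 105 to 133 mm above the plank, open at both ends.
- hinge_foot (a point): On the hinge axis at the lower mouth of the lower hinge, 45 mm above the plank. The lower hinge is the same kind of tube, from 45 to 73 mm above the plank; between the hinges and below is free space.
- block: Tool block, fixed to the plank: wooden block 70 mm (x) by 240 mm (y) by 50 mm high, origin under its centre. Three round blind holes 40 mm deep in its top in a row along y: at y = -85 and +85 mm (11.6 mm wide) for the pin and the stake, at the centre (21.6 mm) for the dibber.
- dibber: Loose dark wooden dibber, 122 mm long, 32 mm thick at its knob, standing in the block's middle hole, top 132 mm above the plank. Origin at its point. Leave it.
- stake: Loose pine label stake, 120 mm long, a 10 mm round stick with a flat 26 mm wide head, standing in the other end hole of the block, top 130 mm above the plank. Origin at its foot. Leave it.
- pot: Loose empty clay flower pot, 110 mm across and 100 mm tall, standing in its saucer between the safe and the block and farther out. Origin under its centre. Leave it.
- saucer: Loose clay saucer, 128 mm across, 18 mm high, under the pot. Origin under its centre. Leave it.
- sprayer: Loose green plastic hand sprayer with a trigger, 100 mm across, 213 mm tall, at the left. Origin under its centre. Leave it.
- scoop: Loose galvanised scoop, 225 mm long, 45 mm high, lying on the right beyond the block or the safe. Origin under its pan. Leave it.
- seedbox: Grey flip-top seed box, 106 by 166 mm, 87 mm high, at the right. Origin under its centre. Leave it.
- tin: Loose metal tin 72 mm across with white labels in it, 120 mm tall, at the left. Origin under its centre. Leave it.

How it is judged:
By the outcome, as a careful person would: the job done as asked, in the order asked, and still so for the second after the job is handed in, while the arm keeps its last pose, push and grip.
It also fails if it takes over 48 s, if anything falls off the work surface, if the arm or the gripper's body presses on something with over 40 N, if the wrist force passes 120 N, or if a joint passes its speed limit or range.

ROBOT

A 7-joint arm with a two-finger parallel gripper is mounted at the origin on the work surface. World frame = base frame: x ahead of the robot, y to its left, z up, the work surface at z = 0. Lengths are in m, angles in rad, forces in N, time in s.
With the tool pointing down it reaches from about 0.4 to 0.9 m from the base axis. Payload 5.6 kg.
Tool frame: the origin (TCP) lies between the finger pads; the fingertips stand 14 mm ahead of it and the grasp point (between the pads) lies 5 mm behind it; z points along the fingers, y is the line along which they close (so a half turn about z gives the same grasp; the last joint's range is limited). The gripper opens to 92 mm and grips with 3 to 60 N. Pads are 20 mm wide; open, the fingers measure 128 mm over their backs; the gripper's body (75 mm by 189 mm) begins 69 mm behind the grasp point.
Start: joints at [-1.189, 0.468, -0.012, 1.603, 0.006, 1.071, -0.056], TCP at [0.268, 0.592, 0.229] pointing down, gripper open.
Joint ranges: [-2.53, 2.53], [-0.31, 2.02], [-1.57, 1.55], [0.28, 2.44], [-1.29, 4.43], [0.15, 1.84], [-2.92, 2.92]. Speed limits (rad/s): [2.57, 2.57, 3.14, 3.14, 3.14, 3.14, 3.14].

INTERFACE

Orientations are given as a 3x3 rotation matrix whose columns are the frame's x, y, z axes.
In Python, from plant import manip gives the robot as it stands.
- The arm moves only by the tool servo_tool, never from a script. Its argument "moves" is a list of rows, each an object with "linear": the shift along the world's x, y, z in units of 60 mm (1.0 is 60 mm), a list of three; "turn": the turn about the world's z in degrees. In form: [{"linear": [x, y, z], "turn": turn}, ...]. A call has 1 to 10 rows; each row is the pose to reach, as a shift and turn from the pose commanded when the call began; what a row does not reach only later rows make up. A row lasts 1/8 s, in which the tool goes at most 62.5 mm and 10.7 degrees, less where a joint would pass 70% of its speed; a pose out of reach is approached as far as the arm can. A call with a gripper value outside its range is refused whole. "gripper" is the closure, from -1 (fully open) to 1 (shut), set as the call begins (left out, the last holds). The fingers move at their own pace and stop on an object; "squeeze" is the grip in N (left out, the last holds). Time passes only in rows, so rows that repeat a pose let the fingers close. It gives the time, the measured TCP pose, the force, the opening and the grip force at its end, in the units of the state.
- manip.read_state(): the state, without advancing time (a new reading comes with each control period).
- manip.grab_frame(name): name is "scene" or "side" or "wrist"; returns (picture, depth): 400x640x3 uint8, red, green, blue; 400x640 float32, m along the optical axis (not along the pixel's ray), 0 where there is no reading.
- manip.calibration(name): a dict with "camera_matrix" (3x3 intrinsics, pixels), "extrinsics" (4x4, takes a point from world to camera coordinates). Camera axes: x right, y down, z forward; pixel columns grow to the right and rows downward; lengths in m; the calibration is good to about 2 mm. A picture is of the moment at which its call begins: read the wrist's pose just before it. calibration takes no time and is no camera call; for the wrist camera it gives the pose at the moment of the call.
- manip.hand_in(): hands the job in; it is judged then, once.
The state is a dict: "clock": time; "qpos": joint angles; "joint_velocities": joint speeds; "joint_torque": joint torques, N m; "eef_pos": TCP position; "orientation": TCP orientation; "contact_force": force on the tool from outside, world axes, zero at the start; "moment": the same for the moment, N m; "finger_gap": finger opening in m; "gripper_force": force on a finger pad.
Only numpy, scipy, OpenCV 4.12 (cv2) and the standard library are available. Lean on these libraries where they do the work, as an engineer would, in place of code of your own. Each camera call takes 0.05 s, during which the arm holds its last target. There are 200 camera calls.

## Working session

There is one attempt and no reset: what is moved stays moved. The work goes in short steps, Python scripts to look and compute and a tool call to move; the robot and the scene stay as the last step left them, time stands still between calls to the robot, and variables do not carry over. Pictures are saved under pics/ and viewed, at most 10 in all, crops included, and the job is handed in when it is done.

Besides the shell and the picture viewer there is one more tool, called after "Request:" as name(argument=value, ...) on one line, values as JSON. servo_tool: Moves the arm, as the interface text tells. Its arguments: {"type":"object","properties":{"moves":{"type":"array"},"gripper":{"type":"number"},"squeeze":{"type":"number"}},"required":["moves"]}

```bash
mkdir -p pics
cat > h.py <<'E'
import numpy as np, cv2
from plant import manip
def grab(n):
    c=manip.calibration(n); im,d=manip.grab_frame(n)
    np.savez(f'{n}.npz',im=im,d=d,K=c['camera_matrix'],E=c['extrinsics']); return im,d
def load(n):
    z=np.load(f'{n}.npz'); return z['im'],z['d'],z['K'],z['E']
def cloud(n):
    im,d,K,E=load(n); v,u=np.mgrid[:400,:640]
    p=np.stack([(u-K[0,2])/K[0,0]*d,(v-K[1,2])/K[1,1]*d,d],-1)
    return (p-E[:3,3])@E[:3,:3]   # world
def ray(n,u,v):
    im,d,K,E=load(n); r=E[:3,:3].T@np.linalg.solve(K,[u,v,1.]); return -E[:3,:3].T@E[:3,3],r
def onplane(n,u,v,z):
    o,r=ray(n,u,v); return o+r*(z-o[2])/r[2]
def tri(a,b):
    (o1,r1),(o2,r2)=a,b
    t=np.linalg.lstsq(np.stack([r1,-r2],1),o2-o1,rcond=None)[0]
    p,q=o1+r1*t[0],o2+r2*t[1]; return (p+q)/2,np.linalg.norm(p-q)
E
python3 - <<'E'
from h import *
for n in ['scene','side','wrist']:
    im,d=grab(n); cv2.imwrite(f'pics/{n}0.png',im[...,::-1])
    E=load(n)[3]; print(n,(-E[:3,:3].T@E[:3,3]).round(3),E[2,:3].round(2),load(n)[2][0,0])
s=manip.read_state(); print(s['clock'],s['orientation'].round(3) if hasattr(s['orientation'],'round') else s['orientation'],s['eef_pos'])
E
```

```text
scene [1.452 0.359 0.819] [-0.76 -0.29 -0.59] 361.1179175975971
side [ 0.952 -0.888  0.777] [-0.34  0.76 -0.55] 379.3446446040678
wrist [0.194 0.625 0.384] [ 0.26 -0.12 -0.96] 293.6267695801764
0.15 [[-0.911  0.412 -0.   ]
 [ 0.412  0.911 -0.001]
 [-0.    -0.001 -1.   ]] [0.267796   0.5918259  0.22787624]
```

View pics/scene0.png

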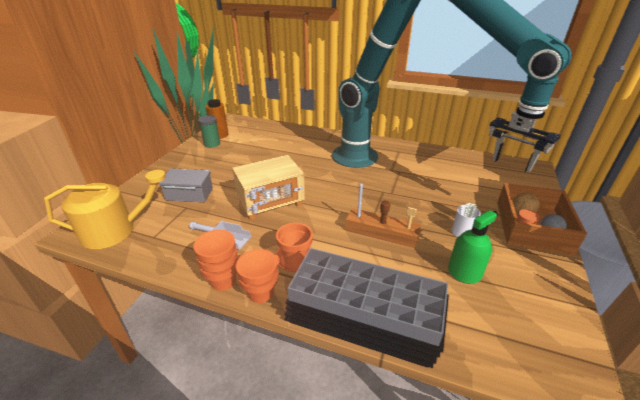

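View pics/side0.png

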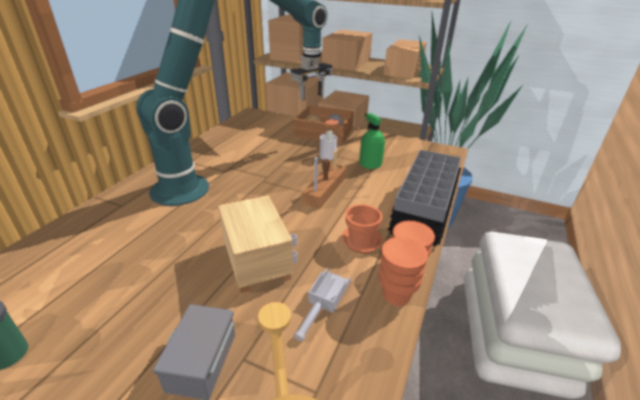

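Run:
```python
from h import *
a=load('scene')[0]; b=load('side')[0]
def z(im,x,y,w,h): return cv2.resize(im[y:y+h,x:x+w],(400,300),interpolation=cv2.INTER_CUBIC)
t=np.vstack([np.hstack([z(a,225,145,100,75),z(a,335,175,100,75)]),np.hstack([z(b,210,185,100,75),z(b,280,125,100,75)])])
cv2.imwrite('pics/z.png',t[...,::-1])
for n,x0,x1,y0,y1 in [('scene',340,425,170,250)]:
    p=cloud(n)
    for (u,v) in [(361,186),(361,195),(361,205),(345,216),(418,232),(385,210),(236,178),(298,160),(245,208),(302,198),(270,170)]: print(u,v,p[v,u].round(3))
p=cloud('side')
for (u,v) in [(317,160),(317,170),(317,180),(240,215),(270,215),(293,240),(293,258)]: print('side',u,v,p[v,u].round(3))
# safe top points
p=cloud('scene'); m=(abs(p[...,2]-.145)<.006)&(np.indices((400,640))[1]<320)&(np.indices((400,640))[1]>220)
q=p[m][:,:2].astype(np.float32); print(len(q),cv2.minAreaRect(q))
p=cloud('side'); m=(abs(p[...,2]-.145)<.006)&(np.indices((400,640))[1]<305)&(np.indices((400,640))[1]>200)&(np.indices((400,640))[0]>180)
q=p[m][:,:2].astype(np.float32); print(len(q),cv2.minAreaRect(q))
p=cloud('scene'); m=(abs(p[...,2]-.05)<.005)&(np.indices((400,640))[1]<430)&(np.indices((400,640))[1]>335)&(np.indices((400,640))[0]<250)
q=p[m][:,:2].astype(np.float32); print(len(q),cv2.minAreaRect(q))
```

```text
361 186 [0.499 0.151 0.176]
361 195 [0.492 0.152 0.136]
361 205 [ 0.363  0.128 -0.001]
345 216 [ 0.445  0.089 -0.004]
418 232 [0.501 0.352 0.043]
385 210 [0.506 0.238 0.106]
236 178 [ 0.529 -0.298  0.127]
298 160 [ 0.125 -0.232 -0.002]
245 208 [ 0.585 -0.241  0.048]
302 198 [ 0.44  -0.082  0.032]
270 170 [ 0.462 -0.194  0.144]
side 317 160 [0.369 0.432 0.001]
side 317 170 [0.405 0.353 0.001]
side 317 180 [0.469 0.208 0.049]
side 240 215 [ 0.416 -0.198  0.144]
side 270 215 [ 0.492 -0.164  0.145]
side 293 240 [ 0.588 -0.21   0.125]
side 293 258 [ 0.587 -0.212  0.063]
1818 ((0.05604344606399536, -0.31813502311706543), (2.0003774166107178, 0.5761212110519409), 32.540489196777344)
2939 ((0.6011220216751099, -0.3453114628791809), (0.15210255980491638, 0.6112335920333862), 45.424339294433594)
1104 ((-0.0521431565284729, 0.030228465795516968), (1.2232916355133057, 0.5562803745269775), 4.754380226135254)
```

View pics/z.png

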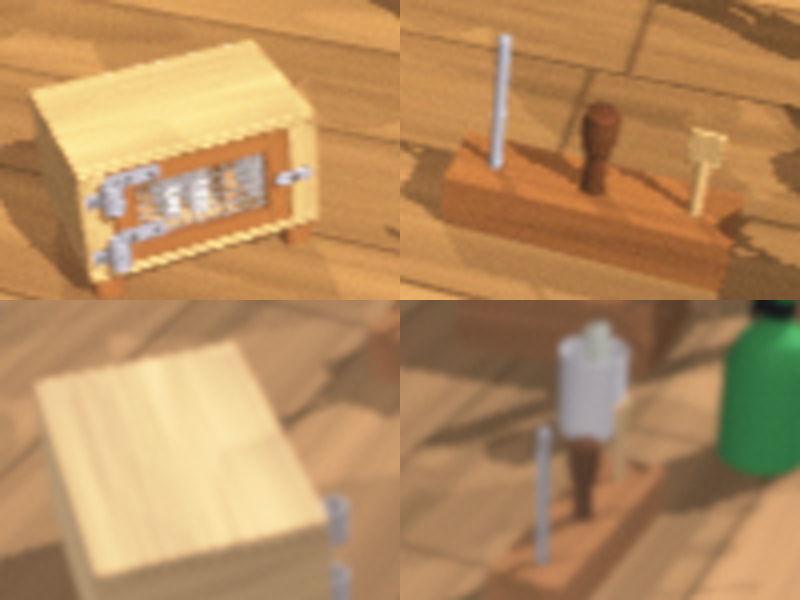

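Run:
```python
from h import *
f=lambda zx,zy,x0,y0:(x0+(zx+.5)/4-.5,y0+(zy+.5)/4-.5)
S=lambda x,y:f(x,y,225,145); S2=lambda x,y:f(x-400,y,335,175)
D=lambda x,y:f(x,y-300,210,185); D2=lambda x,y:f(x-400,y-300,280,125)
R=lambda n,p:ray(n,*p); P=lambda n,p,z:onplane(n,*p,z)[:2].round(4)
print('pin top',tri(R('scene',S2(505,37)),R('side',D2(543,430))),P('scene',S2(505,37),.18),P('side',D2(543,430),.18))
print('pin base',P('scene',S2(497,167),.05),P('side',D2(541,562),.05))
print('stake base',P('scene',S2(697,212),.05))
cs=[P('scene',S(*c),.145) for c in [(32,92),(255,40),(316,110),(83,178)]]
cd=[P('side',D(*c),.145) for c in [(38,385),(238,343),(328,522),(100,577)]]
for c in (cs,cd):
    c=np.array(c,np.float32); print(c.tolist(),cv2.minAreaRect(c))
# fit: safe pose from side+scene corners
loc={'A':(75,110),'B':(75,-110),'C':(-75,-110),'D':(-75,110)}
# scene order: left, far(top), right, front-left ; side order: left-far, right-far, right-near.., left-near
import itertools
def fit(c):
    L=np.array([(75,110),(75,-110),(-75,-110),(-75,110)])/1000
    best=None
    for k in range(4):
      for s in (1,-1):
        Q=np.roll(np.array(c)[::s],k,0); a=L-L.mean(0); b=Q-Q.mean(0)
        th=np.arctan2((a[:,0]*b[:,1]-a[:,1]*b[:,0]).sum(),(a*b).sum())
        Rm=np.array([[np.cos(th),-np.sin(th)],[np.sin(th),np.cos(th)]]); e=np.abs(b-a@Rm.T).max()
        n=-Rm[:,0]
        if n[0]>0 and (best is None or e<best[0]): best=(e,np.degrees(th),Q.mean(0),Q.mean(0)+Rm@[-.087,.084])
    return best
print(fit(cs));print(fit(cd))
print('hinge top px',P('scene',S(113,180),.133),P('side',D(340,498),.133))
s=manip.read_state(); print(s['eef_pos'],s['qpos'])
```

```text
pin top (array([0.48859733, 0.1482438 , 0.17715603]), np.float64(0.0007121673155448263)) [0.4935 0.1492] [0.4904 0.1439]
pin base [0.4969 0.1518] [0.4913 0.1415]
stake base [0.4985 0.3209]
[[0.49470001459121704, -0.329800009727478], [0.33629998564720154, -0.1776999980211258], [0.4361000061035156, -0.07370000332593918], [0.6022999882698059, -0.2159000039100647]] ((0.46868565678596497, -0.19745033979415894), (0.15668748319149017, 0.21959459781646729), 46.62919616699219)
[[0.33809998631477356, -0.18770000338554382], [0.43970000743865967, -0.0786999985575676], [0.5958999991416931, -0.23280000686645508], [0.4943000078201294, -0.3375000059604645]] ((0.4665564298629761, -0.20855712890625), (0.14897851645946503, 0.21941277384757996), 45.860904693603516)
(np.float64(0.004109645398501505), np.float64(-132.63990818846486), array([ 0.46735 , -0.199275]), array([ 0.58807534, -0.19217622]))
(np.float64(0.002325257745315973), np.float64(-134.0038205406006), array([ 0.467   , -0.209175]), array([ 0.5878601, -0.2049518]))
hinge top px [ 0.5812 -0.2007] [ 0.585  -0.1953]
[0.267796   0.5918259  0.22787624] [-1.18900964  0.46816779 -0.01156147  1.60338188  0.00600831  1.07137533
 -0.05629352]
```

Request:
servo_tool(moves=[{"linear": [0.4,-0.8,0.5],"turn": -10},{"linear": [0.8,-1.6,0.6],"turn": -20},{"linear": [1.2,-2.4,0.6],"turn": -30},{"linear": [1.6,-3.2,0.6],"turn": -40},{"linear": [2.0,-4.0,0.6],"turn": -50},{"linear": [2.4,-4.8,0.6],"turn": -60},{"linear": [2.8,-5.6,0.6],"turn": -70},{"linear": [3.2,-6.4,0.6],"turn": -80},{"linear": [3.6,-7.1,0.6],"turn": -90},{"linear": [3.72,-7.4,0.6],"turn": -100}], gripper=-1)

```text
clock: 1.4
eef_pos: [0.4922, 0.1451, 0.2647]
orientation: [[0.573, 0.82, 0.001], [0.82, -0.573, -0.001], [-0.0, 0.001, -1.0]]
contact_force: [0.0, 1.0, 0.2]
finger_gap: 0.0916
gripper_force: 0.0
```

Request:
servo_tool(moves=[{"linear": [0,0,0],"turn": -9},{"linear": [0,0,0],"turn": -9},{"linear": [0,0,0],"turn": -9}])

```text
clock: 1.78
eef_pos: [0.4909, 0.1486, 0.2645]
orientation: [[0.684, 0.73, -0.0], [0.73, -0.684, -0.0], [-0.0, -0.0, -1.0]]
contact_force: [-0.1, -0.4, 0.1]
finger_gap: 0.0917
gripper_force: 0.0
```

Run:
```python
from h import *
im,d=grab('wrist'); cv2.imwrite('pics/w1.png',im[...,::-1])
s=manip.read_state(); print(s['clock'],s['eef_pos'],np.round(s['orientation'],3),s['qpos'],s['contact_force'])
```

```text
1.825 [0.4908937  0.14865337 0.26451846] [[ 0.684  0.729 -0.   ]
 [ 0.729 -0.684 -0.   ]
 [-0.    -0.    -1.   ]] [-0.80226649  0.19981204  0.5106316   1.9223206  -0.11231382  1.04735738
 -0.99732237] [ 0.23732639 -0.04881209 -0.8200326 ]
```

View pics/w1.png

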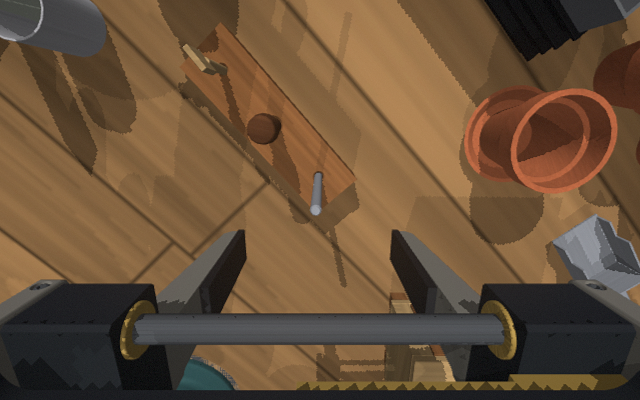

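Run:
```python
from h import *
im,d,K,E=load('wrist')
print(onplane('wrist',315.5,210,.18),onplane('wrist',318.5,175,.05))
g=im[165:225,295:345].astype(int); p=cloud('wrist')
m=(p[...,2]>.16)&(p[...,2]<.2)&(np.indices((400,640))[0]<225)&(abs(np.indices((400,640))[1]-318)<20)
v,u=np.where(m); print(len(v),u.mean(),v.mean(),np.median(p[m],0),u.min(),u.max(),v.min(),v.max())
```

```text
[0.48820837 0.14880915 0.18      ] [0.49258251 0.14922436 0.05      ]
160 315.1125 206.70625 [0.48936371 0.15043699 0.1787267 ] 310 320 198 215
```

Request:
servo_tool(moves=[{"linear": [0,0,-0.6],"turn": 0},{"linear": [0,0,-1.2],"turn": 0},{"linear": [0,0,-1.7],"turn": 0},{"linear": [0,0,-1.9],"turn": 0},{"linear": [0,0,-1.9],"turn": 0}])

```text
clock: 2.45
eef_pos: [0.491, 0.1482, 0.1504]
orientation: [[0.686, 0.728, -0.001], [0.728, -0.686, -0.001], [-0.001, -0.0, -1.0]]
contact_force: [-0.5, -0.2, 0.5]
finger_gap: 0.0918
gripper_force: 0.0
```

Request:
servo_tool(moves=[{"linear": [0,0,0],"turn": 0},{"linear": [0,0,0],"turn": 0},{"linear": [0,0,0],"turn": 0},{"linear": [0,0,0],"turn": 0},{"linear": [0,0,0],"turn": 0},{"linear": [0,0,0],"turn": 0}], gripper=1, squeeze=30)

```text
clock: 3.2
eef_pos: [0.4911, 0.1482, 0.1506]
orientation: [[0.686, 0.727, -0.0], [0.727, -0.686, -0.0], [-0.0, 0.0, -1.0]]
contact_force: [-0.3, 0.1, -0.1]
finger_gap: 0.0341
gripper_force: 0.0
```

Request:
servo_tool(moves=[{"linear": [0,0,0],"turn": 0},{"linear": [0,0,0],"turn": 0},{"linear": [0,0,0],"turn": 0},{"linear": [0,0,0],"turn": 0},{"linear": [0,0,0],"turn": 0}])

```text
clock: 3.82
eef_pos: [0.4911, 0.1482, 0.1506]
orientation: [[0.686, 0.727, 0.0], [0.727, -0.686, -0.0], [-0.0, 0.0, -1.0]]
contact_force: [-0.3, 0.4, -0.8]
finger_gap: 0.0092
gripper_force: 30.0
```

Run:
```python
from h import *
s=manip.read_state(); print(s['clock'],s['eef_pos'],s['finger_gap'],s['gripper_force'],s['contact_force'],s['moment'])
```

```text
3.825 [0.49114686 0.14817086 0.15059417] 0.009174364827431543 29.999876618385315 [-0.30154424  0.39558697 -0.75107396] [-0.10136421  0.07303612  0.03088103]
```

Request:
servo_tool(moves=[{"linear": [0,0,0.4],"turn": 0},{"linear": [0,0,0.8],"turn": 0},{"linear": [0,0,1.3],"turn": 0},{"linear": [0,0,1.8],"turn": 0},{"linear": [0,0,2.3],"turn": 0},{"linear": [0,0,2.7],"turn": 0},{"linear": [0.2,-0.6,2.7],"turn": 0},{"linear": [0.5,-1.5,2.7],"turn": 0},{"linear": [0.8,-2.4,2.7],"turn": 0},{"linear": [1.1,-3.3,2.7],"turn": 0}])

```text
clock: 5.08
eef_pos: [0.5573, -0.0512, 0.3126]
orientation: [[0.686, 0.728, 0.0], [0.728, -0.686, 0.0], [0.0, -0.0, -1.0]]
contact_force: [0.7, 0.2, -0.8]
finger_gap: 0.0092
gripper_force: 30.0
```

Request:
servo_tool(moves=[{"linear": [0.2,-1.0,0],"turn": 0},{"linear": [0.4,-1.8,0],"turn": 0},{"linear": [0.5,-2.4,0],"turn": 0},{"linear": [0.5,-2.5,0],"turn": 0},{"linear": [0.5,-2.5,0],"turn": 0},{"linear": [0.5,-2.5,0],"turn": 0}])

```text
clock: 5.82
eef_pos: [0.5874, -0.1978, 0.3124]
orientation: [[0.685, 0.729, -0.0], [0.729, -0.685, 0.001], [0.001, -0.001, -1.0]]
contact_force: [0.3, 0.1, -1.1]
finger_gap: 0.0092
gripper_force: 30.0
```

Run:
```python
from h import *
for n in ['wrist','scene','side']: grab(n)
w=load('wrist')[0]; a=load('scene')[0]; b=load('side')[0]
z=lambda im,x,y,w,h:cv2.resize(im[y:y+h,x:x+w],(400,300),interpolation=cv2.INTER_CUBIC)
t=np.vstack([np.hstack([w[0:300,120:520],z(w,270,130,100,75)]),np.hstack([z(a,210,125,100,75),z(b,250,170,100,75)])])
cv2.imwrite('pics/h1.png',t[...,::-1])
s=manip.read_state(); print(s['clock'],s['eef_pos'],s['contact_force'],s['moment'],s['finger_gap'],s['qpos'])
```

```text
5.975 [ 0.58739669 -0.19830791  0.3126798 ] [ 0.43318355 -0.56907148 -1.47066388] [-0.05846627  0.11839177 -0.00619646] 0.009100289657438837 [-0.25057466  0.39295857  0.70439672  1.62057762 -0.26723045  1.22673277
 -0.24730391]
```

View pics/h1.png

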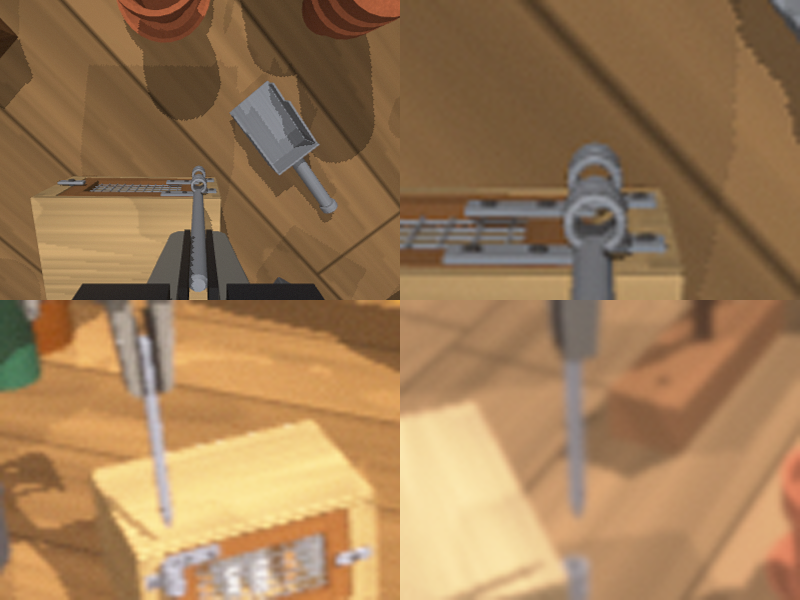

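```bash
cat >> h.py <<'E'
def proj(n,p):
    im,d,K,E=load(n); c=E[:3,:3]@np.asarray(p)+E[:3,3]; q=K@c; return q[:2]/q[2]
E
python3 - <<'E'
from h import *
print('hinge',onplane('wrist',318.1,183.9,.133),'lower',onplane('wrist',318.1,170.9,.073))
print('foot',onplane('wrist',318,189,.172),'top',onplane('wrist',318,283,.342))
P=np.array([.5874,-.1983,0])
for n in ['wrist','scene','side']:
    print(n,[ (z,proj(n,P+[0,0,z]).round(1)) for z in (.342,.30,.172,.133,.105,.073)])
f=lambda zx,zy,x0,y0:(round(x0+(zx+.5)/4-.5,1),round(y0+(zy+.5)/4-.5,1))
print('scene seen foot',f(167,222,210,125),'upper',f(147,40,210,125),'side foot',f(176,215,250,170),'up',f(173,60,250,170))
# scene subpixel axis: bluish-grey pin rows
im=load('scene')[0].astype(int); 
for v in range(140,156,3): print(v, [tuple(im[v,u]) for u in range(246,254)]) if v in(146,152) else None
E
```

```text
hinge [ 0.58646894 -0.19893182  0.133     ] lower [ 0.58901661 -0.19624465  0.073     ]
foot [ 0.58912098 -0.19593695  0.172     ] top [ 0.58678903 -0.1984261   0.342     ]
wrist [(0.342, array([318.7, 282.1])), (0.3, array([318.6, 244.9])), (0.172, array([318.3, 191.7])), (0.133, array([318.3, 183. ])), (0.105, array([318.3, 177.8])), (0.073, array([318.3, 172.8]))]
scene [(0.342, array([245. , 133.9])), (0.3, array([246.6, 146.3])), (0.172, array([251.3, 181. ])), (0.133, array([252.6, 190.7])), (0.105, array([253.5, 197.5])), (0.073, array([254.5, 205. ]))]
side [(0.342, array([293.3, 165.9])), (0.3, array([293.7, 181.2])), (0.172, array([294.6, 223.4])), (0.133, array([294.9, 235. ])), (0.105, array([295.1, 243.1])), (0.073, array([295.3, 252. ]))]
scene seen foot (251.4, 180.1) upper (246.4, 134.6) side foot (293.6, 223.4) up (292.9, 184.6)
146 [(np.int64(139), np.int64(134), np.int64(135)), (np.int64(179), np.int64(175), np.int64(180)), (np.int64(146), np.int64(142), np.int64(144)), (np.int64(85), np.int64(73), np.int64(69)), (np.int64(108), np.int64(96), np.int64(85)), (np.int64(153), np.int64(137), np.int64(125)), (np.int64(178), np.int64(157), np.int64(137)), (np.int64(177), np.int64(139), np.int64(103))]
152 [(np.int64(171), np.int64(144), np.int64(131)), (np.int64(183), np.int64(176), np.int64(181)), (np.int64(193), np.int64(190), np.int64(198)), (np.int64(177), np.int64(161), np.int64(155)), (np.int64(175), np.int64(132), np.int64(96)), (np.int64(183), np.int64(131), np.int64(76)), (np.int64(185), np.int64(134), np.int64(78)), (np.int64(184), np.int64(126), np.int64(76))]
```

Request:
servo_tool(moves=[{"linear": [0,0,-0.2],"turn": 0},{"linear": [0,0,-0.4],"turn": 0},{"linear": [0,0,-0.5],"turn": 0},{"linear": [0,0,-0.6],"turn": 0},{"linear": [0,0,-0.65],"turn": 0},{"linear": [0,0,-0.65],"turn": 0}])

```text
clock: 6.72
eef_pos: [0.5871, -0.1998, 0.2735]
orientation: [[0.686, 0.727, -0.0], [0.727, -0.686, -0.0], [-0.0, -0.0, -1.0]]
contact_force: [-0.6, -0.0, -1.2]
finger_gap: 0.0092
gripper_force: 30.0
```

Run:
```python
from h import *
for n in ['wrist','scene','side']: grab(n)
w=load('wrist')[0]; a=load('scene')[0]; b=load('side')[0]
z=lambda im,x,y,w,h:cv2.resize(im[y:y+h,x:x+w],(400,300),interpolation=cv2.INTER_CUBIC)
t=np.vstack([np.hstack([z(w,300,160,40,30),z(w,220,130,200,150)]),np.hstack([z(a,230,165,60,45),z(b,265,205,60,45)])])
cv2.imwrite('pics/h2.png',t[...,::-1])
s=manip.read_state(); print(s['clock'],s['eef_pos'],s['contact_force'],s['moment'])
```

```text
6.875 [ 0.58729391 -0.19988721  0.27388837] [-0.73132349  0.50619608 -0.57523006] [-0.09225804  0.0914439   0.05672909]
```

View pics/h2.png

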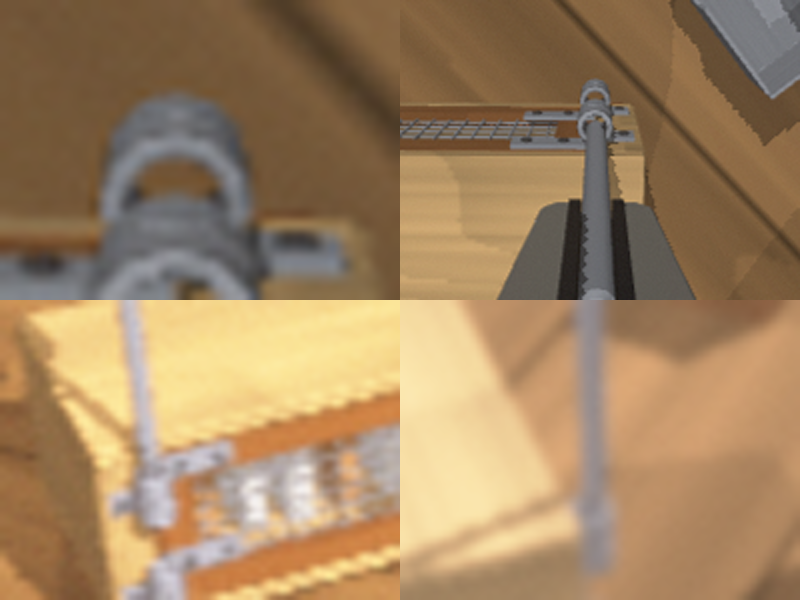

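Run:
```python
from h import *
P=np.array([.5873,-.1999,0])
for n,u0,u1,rows,hr in [('scene',242,263,range(168,188),range(190,207)),('side',285,303,range(208,230),range(234,262))]:
    im=load(n)[0].astype(float); s=255*(im[...,2]>0.86*im[...,0])  # grey vs wood
    out=[]
    for v in list(rows)+list(hr):
        r=im[v,u0:u1]; w=np.clip(r[:,2]/r[:,0]-.75,0,None); u=np.arange(u0,u1)
        # predicted column of vertical axis through P at that row
        zs=np.linspace(.02,.34,400); pr=np.array([proj(n,P+[0,0,z]) for z in zs]) if v==rows[0] else pr
        pc=np.interp(v,pr[::-1,1],pr[::-1,0])
        k=np.abs(u-pc)<5.5
        out.append((v,round(zs[np.argmin(abs(pr[:,1]-v))],3),round((w*u*k).sum()/max((w*k).sum(),1e-6)-pc,2),int((w*k>.1).sum())))
    print(n,*out,sep='\n')
```

```text
scene
(168, np.float64(0.221), np.float64(0.24), 2)
(169, np.float64(0.218), np.float64(0.21), 2)
(170, np.float64(0.214), np.float64(0.13), 2)
(171, np.float64(0.21), np.float64(0.13), 2)
(172, np.float64(0.206), np.float64(0.11), 2)
(173, np.float64(0.203), np.float64(0.07), 2)
(174, np.float64(0.199), np.float64(0.1), 3)
(175, np.float64(0.195), np.float64(0.28), 2)
(176, np.float64(0.191), np.float64(0.24), 2)
(177, np.float64(0.188), np.float64(0.15), 2)
(178, np.float64(0.184), np.float64(0.06), 2)
(179, np.float64(0.18), np.float64(0.12), 2)
(180, np.float64(0.176), np.float64(0.1), 2)
(181, np.float64(0.172), np.float64(0.07), 1)
(182, np.float64(0.168), np.float64(0.23), 2)
(183, np.float64(0.164), np.float64(0.22), 2)
(184, np.float64(0.16), np.float64(0.09), 2)
(185, np.float64(0.156), np.float64(-0.03), 2)
(186, np.float64(0.152), np.float64(0.12), 2)
(187, np.float64(0.148), np.float64(0.13), 2)
(190, np.float64(0.135), np.float64(2.1), 7)
(191, np.float64(0.131), np.float64(0.96), 5)
(192, np.float64(0.127), np.float64(0.23), 5)
(193, np.float64(0.123), np.float64(-0.04
[... 2266 characters left out ...]
float64(0.092), np.float64(-294.88), 0)
(248, np.float64(0.089), np.float64(-294.9), 0)
(249, np.float64(0.085), np.float64(-294.92), 0)
(250, np.float64(0.082), np.float64(-294.95), 0)
(251, np.float64(0.078), np.float64(-0.89), 0)
(252, np.float64(0.075), np.float64(-0.56), 2)
(253, np.float64(0.071), np.float64(-0.4), 4)
(254, np.float64(0.067), np.float64(-0.36), 4)
(255, np.float64(0.063), np.float64(-0.44), 4)
(256, np.float64(0.059), np.float64(-0.5), 4)
(257, np.float64(0.056), np.float64(-0.47), 3)
(258, np.float64(0.052), np.float64(-0.51), 3)
(259, np.float64(0.049), np.float64(-0.53), 3)
(260, np.float64(0.045), np.float64(-0.59), 3)
(261, np.float64(0.041), np.float64(-0.78), 2)
```

Request:
servo_tool(moves=[{"linear": [0.015,0.01,0],"turn": 0},{"linear": [0.015,0.01,-0.1],"turn": 0},{"linear": [0.015,0.01,-0.2],"turn": 0},{"linear": [0.015,0.01,-0.3],"turn": 0},{"linear": [0.015,0.01,-0.4],"turn": 0},{"linear": [0.015,0.01,-0.4],"turn": 0}])

```text
clock: 7.62
eef_pos: [0.5875, -0.1993, 0.2487]
orientation: [[0.687, 0.727, -0.002], [0.727, -0.687, -0.0], [-0.001, -0.001, -1.0]]
contact_force: [-1.4, -0.6, -2.2]
finger_gap: 0.0091
gripper_force: 30.0
```

Request:
servo_tool(moves=[{"linear": [0,0,-0.1],"turn": 0},{"linear": [0,0,-0.2],"turn": 0},{"linear": [0,0,-0.3],"turn": 0},{"linear": [0,0,-0.4],"turn": 0},{"linear": [0,0,-0.4],"turn": 0}])

```text
clock: 8.25
eef_pos: [0.5877, -0.1992, 0.2248]
orientation: [[0.687, 0.727, -0.001], [0.727, -0.687, -0.0], [-0.001, -0.001, -1.0]]
contact_force: [-1.7, -1.9, -2.3]
finger_gap: 0.0092
gripper_force: 30.0
```

Run:
```python
from h import *
for n in ['wrist','scene','side']: grab(n)
w=load('wrist')[0]; a=load('scene')[0]; b=load('side')[0]
z=lambda im,x,y,w,h:cv2.resize(im[y:y+h,x:x+w],(400,300),interpolation=cv2.INTER_CUBIC)
t=np.vstack([np.hstack([z(w,300,160,40,30),z(w,220,130,200,150)]),np.hstack([z(a,230,175,60,45),z(b,265,220,60,45)])])
cv2.imwrite('pics/h3.png',t[...,::-1])
for i in range(3):
  s=manip.read_state(); print(s['clock'],s['eef_pos'],s['contact_force'],s['moment'])
```

```text
8.4 [ 0.58782018 -0.19919687  0.22532705] [-1.89727343 -0.95458748 -1.8040362 ] [-0.59675286  0.85739368  0.01527704]
8.4 [ 0.58782018 -0.19919687  0.22532705] [-1.89727343 -0.95458748 -1.8040362 ] [-0.59675286  0.85739368  0.01527704]
8.4 [ 0.58782018 -0.19919687  0.22532705] [-1.89727343 -0.95458748 -1.8040362 ] [-0.59675286  0.85739368  0.01527704]
```

View pics/h3.png

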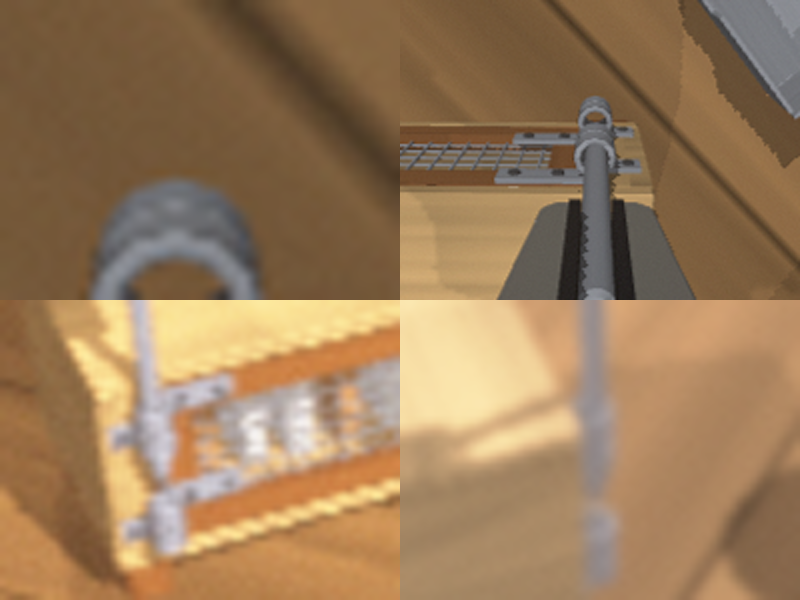

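Request:
servo_tool(moves=[{"linear": [-0.01,-0.01,0],"turn": 0},{"linear": [-0.02,-0.02,0],"turn": 0},{"linear": [-0.02,-0.02,0],"turn": 0}])

```text
clock: 8.78
eef_pos: [0.5872, -0.2, 0.2258]
orientation: [[0.686, 0.727, 0.001], [0.727, -0.686, 0.001], [0.001, 0.0, -1.0]]
contact_force: [-1.0, 0.3, -1.6]
finger_gap: 0.0095
gripper_force: 30.0
```

Run:
```python
from h import *
s=manip.read_state(); print(s['clock'],s['eef_pos'],s['contact_force'],s['moment'])
```

```text
8.775 [ 0.58719901 -0.19997112  0.22584002] [-1.01151102  0.2724122  -1.56040836] [-0.07379909  0.4529957  -0.02092158]
```

Request:
servo_tool(moves=[{"linear": [-0.01,0,-0.1],"turn": 0},{"linear": [-0.01,0,-0.2],"turn": 0},{"linear": [-0.01,0,-0.3],"turn": 0},{"linear": [-0.01,0,-0.3],"turn": 0}])

```text
clock: 9.28
eef_pos: [0.5861, -0.2001, 0.2069]
orientation: [[0.686, 0.727, -0.001], [0.727, -0.686, 0.0], [-0.001, -0.001, -1.0]]
contact_force: [-0.1, 0.2, -1.4]
finger_gap: 0.0093
gripper_force: 30.0
```

Run:
```python
from h import *
s=manip.read_state(); print(s['clock'],s['eef_pos'],s['contact_force'],s['moment'])
```

```text
9.275 [ 0.58605999 -0.20014547  0.20687102] [-0.10889569  0.23910202 -1.4313126 ] [-0.08576615  0.12860418 -0.01027812]
```

Request:
servo_tool(moves=[{"linear": [0,0,-0.1],"turn": 0},{"linear": [0,0,-0.2],"turn": 0},{"linear": [0,0,-0.3],"turn": 0},{"linear": [0,0,-0.3],"turn": 0}])

```text
clock: 9.78
eef_pos: [0.5859, -0.2003, 0.1889]
orientation: [[0.686, 0.727, -0.001], [0.727, -0.686, 0.0], [-0.001, -0.001, -1.0]]
contact_force: [-0.3, 0.9, -0.4]
finger_gap: 0.0095
gripper_force: 30.0
```

Run:
```python
from h import *
s=manip.read_state(); print(s['clock'],s['eef_pos'],s['contact_force'],s['moment'])
```

```text
9.775 [ 0.58586465 -0.20027443  0.18891138] [-0.33712775  0.94315982 -0.37188659] [-0.05213037  0.17866505 -0.06869349]
```

Request:
servo_tool(moves=[{"linear": [0,0,-0.1],"turn": 0},{"linear": [0,0,-0.2],"turn": 0},{"linear": [0,0,-0.3],"turn": 0},{"linear": [0,0,-0.35],"turn": 0},{"linear": [0,0,-0.35],"turn": 0},{"linear": [0,0,-0.35],"turn": 0}])

```text
clock: 10.52
eef_pos: [0.5864, -0.2005, 0.1688]
orientation: [[0.686, 0.727, 0.0], [0.727, -0.686, -0.0], [0.0, 0.0, -1.0]]
contact_force: [-0.2, -0.5, -1.2]
finger_gap: 0.0096
gripper_force: 30.0
```

Run:
```python
from h import *
for n in ['wrist','scene','side']: grab(n)
w=load('wrist')[0]; a=load('scene')[0]; b=load('side')[0]
z=lambda im,x,y,w,h:cv2.resize(im[y:y+h,x:x+w],(400,300),interpolation=cv2.INTER_CUBIC)
t=np.vstack([np.hstack([z(w,220,130,200,150),z(a,335,175,100,75)]),np.hstack([z(a,230,175,60,45),z(b,265,230,60,45)])])
cv2.imwrite('pics/h4.png',t[...,::-1])
s=manip.read_state(); print(s['clock'],s['eef_pos'],s['contact_force'],s['moment'])
for n in ('scene','side'): print(n,[(z,proj(n,[.5862,-.1995,z]).round(1)) for z in (.045,.025,0)])
```

```text
10.675 [ 0.58635649 -0.2004221   0.16880908] [-0.59823977  0.70542714 -1.32615988] [-0.03702267  0.10305053  0.00592493]
scene [(0.045, array([255.2, 211.1])), (0.025, array([255.8, 215.6])), (0, array([256.6, 221. ]))]
side [(0.045, array([294.9, 259.7])), (0.025, array([295., 265.])), (0, array([295.2, 271.4]))]
```

View pics/h4.png

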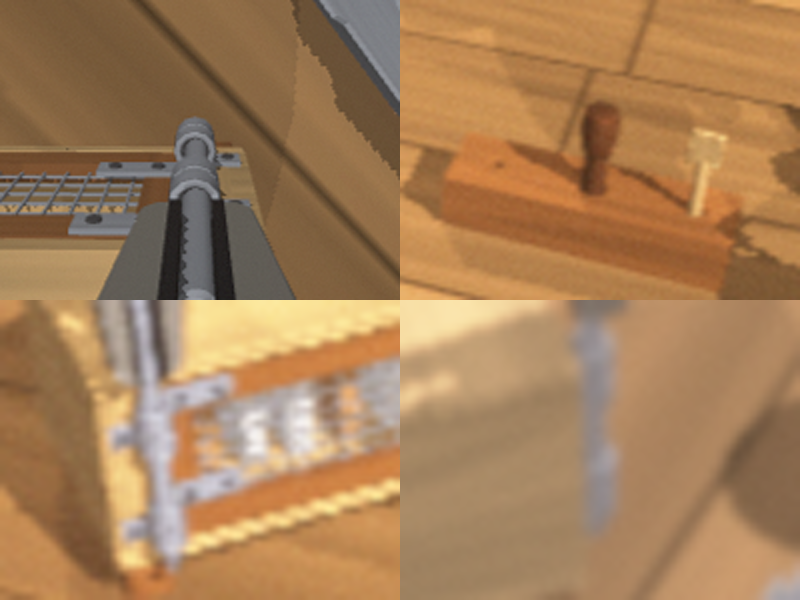

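Request:
servo_tool(moves=[{"linear": [0,0,0],"turn": 0},{"linear": [0,0,0],"turn": 0},{"linear": [0,0,0],"turn": 0},{"linear": [0,0,0],"turn": 0}])

```text
clock: 11.18
eef_pos: [0.5862, -0.2004, 0.1686]
orientation: [[0.686, 0.727, 0.0], [0.727, -0.686, -0.0], [-0.0, 0.0, -1.0]]
contact_force: [-0.1, -0.3, -0.8]
finger_gap: 0.0092
gripper_force: 30.0
```

```bash
python3 -c "
from plant import manip
s=manip.read_state(); print(s['eef_pos'],s['contact_force'],s['moment'],s['gripper_force'])
print(manip.hand_in())"
```

```text
[ 0.58623319 -0.20036767  0.16858568] [-0.10532004 -0.3179488  -0.75649828] [-0.06783391  0.14643188  0.06655872] 29.9997541308403
the job is handed in; nothing more can be done
None
```

The pin is through the upper and then the lower hinge, still gripped and held still with almost no side load; its foot is about 28 mm above the plank (17 mm below the lower hinge), the dibber and stake still stand in their holes, and I handed the job in at about 11 s (no verdict shown).

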